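Set the pastry case's vent door on its stay

TASK

Open the vent door of the pastry case to the setting shown by the coloured disc in the brass square on its roof. First lift the amber syrup bottle out of the door's way and stand it wholly on the cork coaster; then lift the steel stay off its pin, and drop the hole framed in the disc's colour over the pin so that the stay lies flat again. Let go, and leave everything else on the counter and on the case undisturbed.

Things in the scene. Friction and masses are not known exactly. Their poses are not given: they have to be found in the camera images.
- case: pastry case of wood and glass, 240 deep (x) by 360 wide (y) by 200 mm high, fixed. Origin: centre of its underside, on the counter; its front face lies 120 mm along its -x, facing the robot. The roof is flat, its top 200 mm up
- door_hinge (a point): point on the upright hinge line of the vent door, at the left (+y) end of the case's front, 208 mm up. The door, a wood-framed glass panel 300 mm long, 16 mm thick, up to 206 mm high, reaches from the hinge along the case's -y and opens by swinging towards the robot, up to 63 degrees. Light friction holds it where it is left (about 1 N at the stay's pivot)
- door (a joint): opening angle of the vent door, rad: 0 shut. At the start it is 0 with the stay's white hole on the pin. About 0.26 with the red hole on the pin, 0.52 yellow, 0.77 blue
- stay_pivot (a point): the stay's pivot on the door's top edge, 170 mm from the hinge line, at the stay's underside, 208 mm up. The stay, a flat steel bar 28 wide, 5 mm thick, 160 g, lies level 8 mm above the roof; here it swings freely flat and lifts like a flap (up to 0.8 rad), dropping back by its weight. The 1st of its 4 holes, framed white, 86 mm from here, starts on the pin. x points along the bar to its free end, z up
- stay_knob (a point): centre of the black upright knob on the stay's free end, to hold it by: cylinder 20 mm across, 45 mm high (213 to 258 mm above the counter when the stay lies flat), 200 mm from the pivot along the bar; this point is 27.5 mm above the bar's underside, half-way up the knob
- stay (a joint): how far the stay is lifted about its pivot, rad: 0 lying flat, positive free end up. It must be lifted 0.2 to clear the pin with the white hole, less with the others. A stay lowered with no hole at the pin rests on the pin, lifted
- hole_red (a point): centre of the hole framed in red, at the bar's underside, 114.5 mm from the pivot; 12 mm across
- hole_yellow (a point): centre of the hole framed in yellow, at the bar's underside, 143 mm from the pivot; 12 mm across
- hole_blue (a point): centre of the hole framed in blue, at the bar's underside, 171.5 mm from the pivot; 12 mm across
- pin_top (a point): top of the fixed upright brass pin on the case's roof: 8 mm thick with a tapered tip, standing 10 mm above the upper face of the flat stay, its top 223 mm above the counter
- disc_frame (a point): centre of the brass square (60 mm outside, 9 mm high) on the roof near the front; the coloured disc inside it shows today's setting
- disc_red: red setting disc, 34 mm across, 5 mm thick, fixed on the roof; in the brass square or in the row beside it (43 or 80 mm away)
- disc_yellow: yellow setting disc, as the red one
- disc_blue: blue setting disc, as the red one
- bottle_mid (a point): centre, half-way up, of the amber syrup bottle standing close in front of the door: 240 mm high, body 62 mm across up to 150 mm, shoulder narrowing to a neck 28 mm across from 185 to 205 mm, black cap 34 mm across from 206 to 240 mm; 450 g give or take. z along the bottle
- coaster: round cork coaster, 110 mm across, 4 mm thick, fixed on the counter to the left or right of the case's front; origin at the centre of its underside
- bowl: copper lidded bowl on the case's roof, 92 mm across, 72 mm high; origin under its centre, leave alone
- candle: cream candle on the case's roof, 40 mm across, 50 mm high; origin under its centre, leave alone
- plant: small plant in a pale green pot on the case's roof, pot 66 mm across, 145 mm high in all; origin under its centre, leave alone
- tumbler: amber glass tumbler on the counter near the door's hinge, 72 mm across, 90 mm high; origin under its centre, leave alone
- reader: black card reader, 150 by 78 by 22 mm, flat on the counter; origin under its centre, leave alone
- spike: receipt spike: dark round foot 90 mm across with a steel spike 138 mm high; origin under its centre, leave alone
- napkins: napkin holder, 110 by 120 by 116 mm; origin under its centre, leave alone
Not all that is in view belongs to the job. Of the things that look like the coaster, take the one that is nearest to the robot's base at the start.

How it is judged:
By the outcome, as a careful person would: the job done as asked, in the order asked, and still so for the second after the job is handed in, with the robot touching nothing.
It also fails if it takes over 70 s, if anything falls off the work surface, if the arm or the gripper's body presses on something with over 40 N, if the wrist force passes 120 N, or if a joint passes its speed limit or range.

ROBOT

A 6-joint arm with a two-finger parallel gripper is mounted at the origin on the work surface. World frame = base frame: x ahead of the robot, y to its left, z up, the work surface at z = 0. Lengths are in m, angles in rad, forces in N, time in s.
With the tool pointing down it reaches from about 0.25 to 0.725 m from the base axis. Payload 9.7 kg.
Tool frame: the origin (TCP) lies midway between the tips of the shut fingers; the grasp point (between the pads) lies 19 mm behind it (manip.pinch_z is the distance from the TCP to the grasp point, in m); z points along the fingers, y is the line along which they close (so a half turn about z gives the same grasp; the last joint's range is limited). The gripper opens to 85 mm and grips with 20 to 120 N. Pads are 22 mm wide; open, the fingers measure 114 mm over their backs; the gripper's body (76 mm by 85 mm) begins 54 mm behind the grasp point. The pads swing forward as they close: fully open they stand 13 mm farther back than shut.
Start: joints at [1.144, 0.087, 0.176, 1.66, 0, 1.571], TCP at [0.228, 0.501, 0.194] pointing down, gripper open.
Joint ranges: [-3.13, 3.13], [-0.85, 1.81], [-1.15, 1.24], [-2.2, 2.28], [-1.44, 1.52], [-3.14, 3.14]. Speed limits (rad/s): [2.22, 2.22, 2.57, 3.14, 3.14, 3.14].

INTERFACE

Orientations are given as a unit quaternion [x, y, z, w].
In Python, from rig import monitor, eyes, manip gives the robot as it stands. The module is installed in compiled form; this text tells all that it offers.
- The arm moves only by the tool apply_moves, never from a script. Its argument "increments" is a list of rows, each a list of 6 numbers: the shift along the tool's x, y, z in mm, then the turn, a rotation vector about the tool's x, y, z in degrees. In form: [[dx, dy, dz, wx, wy, wz], ...]. A call has 1 to 8 rows; each row shifts and turns the commanded pose from where the row before left it, along the tool's axes as they then stand; what a row does not reach is not made up. A row lasts 1/10 s, in which the tool goes at most 50 mm and 8.59 degrees, less where a joint would pass 70% of its speed; a pose out of reach is approached as far as the arm can. A call is refused whole if a number of a shift passes 50 or a number of a turn 8.59, either way. A call with a gripper value outside its range is refused whole. "hand" is the finger opening in mm, from 0 to 85.4, set as the call begins (left out, the last holds). The fingers move at their own pace and stop on an object; "newtons" is the grip in N (left out, the last holds). Time passes only in rows, so rows that do not move let the fingers close. It gives the time, the measured TCP pose, the force, the opening and the grip force at its end, in the units of the state.
- monitor.sense(): the state, without advancing time (a new reading comes with each control period).
- eyes.capture(name): name is "side" or "top" or "wrist"; returns the picture (400x640x3 uint8, red, green, blue); there is no depth.
- eyes.camera_info(name): a dict with "fx", "fy", "cx", "cy" (pixels), "T" (4x4, takes a point from camera to world coordinates). Camera axes: x right, y up, looking along -z (the intrinsics and any distortion apply to the point x, -y, -z); pixel columns grow to the right and rows downward; lengths in m; the calibration is good to about 2 mm. A picture is of the moment at which its call begins: read the wrist's pose just before it. camera_info takes no time and is no camera call; for the wrist camera it gives the pose at the moment of the call.
- manip.finish_job(): hands the job in; it is judged then, once.
The state is a dict: "t": time; "qpos": joint angles; "joint_velocities": joint speeds; "joint_efforts": joint torques, N m; "position": TCP position; "tool_rot": TCP orientation; "contact_force": force on the tool from outside, world axes, zero at the start; "ft_torque": the same for the moment, N m; "grip_width": opening from 0.0 (shut) to 1.0 (fully open); "grip_force": force on a finger pad.
Only numpy, scipy, OpenCV 4.12 (cv2) and the standard library are available. Lean on these libraries where they do the work, as an engineer would, in place of code of your own. Each camera call takes 0.05 s, during which the arm holds its last target. There are 200 camera calls.

## Working session

There is one attempt and no reset: what is moved stays moved. The work goes in short steps, Python scripts to look and compute and a tool call to move; the robot and the scene stay as the last step left them, time stands still between calls to the robot, and variables do not carry over. Pictures are saved under pics/ and viewed, at most 10 in all, crops included, and the job is handed in when it is done.

Besides the shell and the picture viewer there is one more tool, called after "Call:" by a JSON object that holds its "method" and its "body", one argument or row to a line. apply_moves: Moves the arm, as the interface text tells. Its arguments: {"type":"object","properties":{"increments":{"type":"array"},"hand":{"type":"number"},"newtons":{"type":"number"}},"required":["increments"]}

```bash
mkdir -p pics; cat > h.py <<'E'
import numpy as np, cv2, json
from rig import monitor, eyes, manip
from scipy.spatial.transform import Rotation as R
def snap(name,fn):
    im=eyes.capture(name); cv2.imwrite('pics/'+fn,im[:,:,::-1]); return im
def ray(ci,u,v):
    T=np.array(ci['T']); d=np.array([(u-ci['cx'])/ci['fx'],-(v-ci['cy'])/ci['fy'],-1.]); return T[:3,3],T[:3,:3]@d
def at_z(ci,u,v,z):
    o,d=ray(ci,u,v); return o+d*(z-o[2])/d[2]
def proj(ci,p):
    T=np.array(ci['T']); q=T[:3,:3].T@(np.array(p)-T[:3,3]); return np.array([ci['cx']+ci['fx']*q[0]/-q[2], ci['cy']-ci['fy']*q[1]/-q[2]])
def tri(c1,uv1,c2,uv2):
    o1,d1=ray(c1,*uv1);o2,d2=ray(c2,*uv2); A=np.stack([d1,-d2],1); s=np.linalg.lstsq(A,o2-o1,rcond=None)[0]
    a=o1+d1*s[0];b=o2+d2*s[1]; return (a+b)/2,np.linalg.norm(a-b)
E
python3 - <<'E'
from h import *
print(monitor.sense())
for n in('top','side'):
    snap(n,n+'0.png'); print(n,eyes.camera_info(n))
print(manip.pinch_z)
E
```

```text
{'t': 0.0, 'qpos': array([ 1.14398324e+00,  8.74895671e-02,  1.75127260e-01,  1.65980610e+00,
       -1.71406463e-05,  1.57083342e+00]), 'joint_velocities': array([-3.85156289e-04, -8.12327771e-05, -2.87600192e-04, -1.37991360e-04,
        4.38051886e-04,  1.70924162e-04]), 'joint_efforts': array([-2.69281561e-03, -5.20389998e+01,  4.64799607e+01,  1.64731534e-02,
       -1.94164550e-04,  9.78522053e-06]), 'position': array([0.22757247, 0.50039955, 0.19366337]), 'tool_rot': array([ 2.11808455e-01,  9.77310957e-01, -6.72296201e-04, -1.36908585e-04]), 'contact_force': array([-1.55095933, -0.01375926,  0.3735726 ]), 'ft_torque': array([-0.0308272 ,  0.03661122, -0.00838981]), 'grip_force': 0.0, 'grip_width': 1.0031190037067705}
top {'fx': 464.47737514681234, 'fy': 464.47737514681234, 'cx': 330.110299426314, 'cy': 201.5306549471289, 'T': array([[ 0.00615883,  0.99779066, -0.0661504 ,  0.48270706],
       [-0.99993764,  0.00676134,  0.0088882 , -0.0661242 ],
       [ 0.00931583,  0.06609154,  0.99777008,  1.35051889],
       [ 0.        ,  0.        ,  0.        ,  1.        ]])}
side {'fx': 417.7898478105695, 'fy': 417.7898478105695, 'cx': 316.93580696776155, 'cy': 196.41085976780275, 'T': array([[ 0.67929344,  0.50560702, -0.53190409, -0.17627863],
       [-0.73386125,  0.46519594, -0.49501557, -0.77658647],
       [-0.00284373,  0.72660463,  0.68704995,  1.11731673],
       [ 0.        ,  0.        ,  0.        ,  1.        ]])}
0.0187
```

View pics/top0.png

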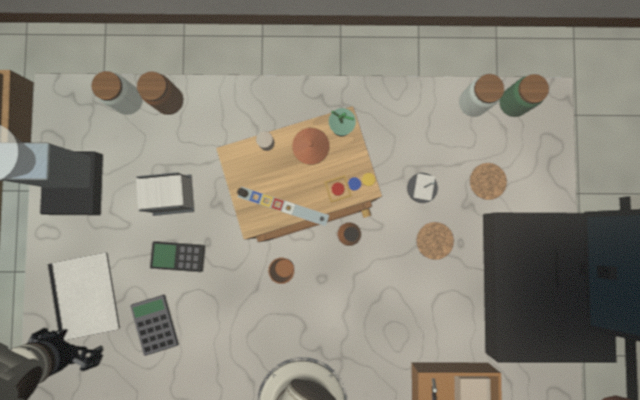

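View pics/side0.png

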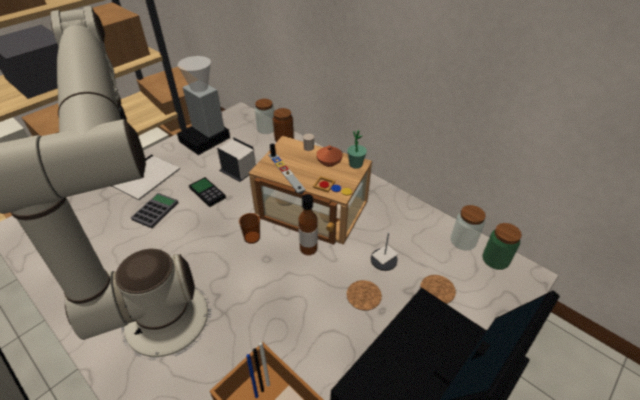

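Top view shows the case centred at about (300,175), the stay running from its knob at (242,193) to its pivot at (323,218), and the bottle cap at (348,233). The discs are red (338,189), blue (354,184) and yellow (368,178). There are two coaster candidates, (435,240) and (488,181). The first is nearer the base at about (303,400), so it's the one meant. I'll confirm both the disc and the coaster in one crop.

```bash
python3 - <<'E'
import cv2,numpy as np
t=cv2.imread('pics/top0.png');s=cv2.imread('pics/side0.png')
a=cv2.resize(t[140:265,225:385],(800,625),interpolation=cv2.INTER_CUBIC)[:,:]
a=cv2.resize(t[160:260,230:390],(480,300),interpolation=cv2.INTER_CUBIC)
b=cv2.resize(s[140:260,250:350],(320,384),interpolation=cv2.INTER_CUBIC)[:300]
c=cv2.resize(t[160:260,330:510],(540,300),interpolation=cv2.INTER_CUBIC)
d=cv2.resize(s[240:340,340:460],(260,216),interpolation=cv2.INTER_CUBIC)
o=np.zeros((600,800,3),np.uint8);o[:300,:480]=a;o[:300,480:]=b;o[300:,:540]=c;o[300:516,540:]=d
cv2.imwrite('pics/crop1.png',o)
E
```

```text
(no output)
```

View pics/crop1.png

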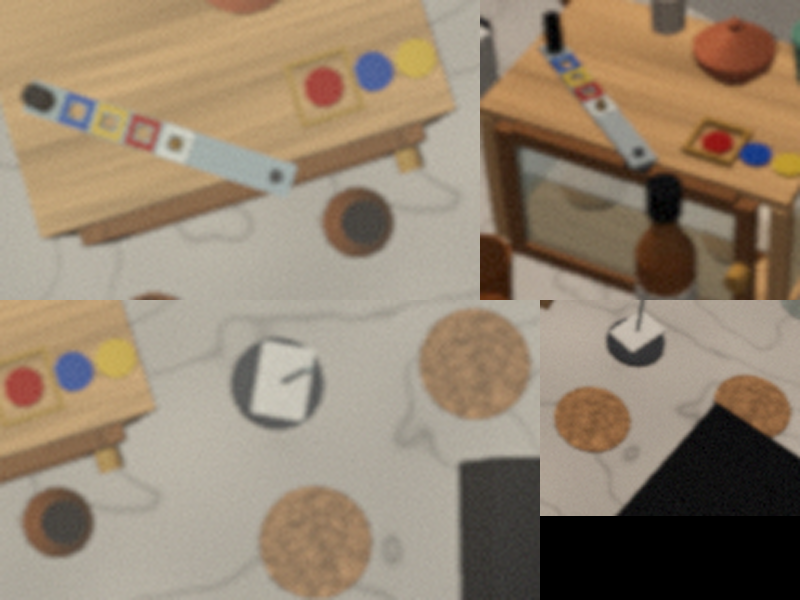

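The brass square holds the red disc, so the red hole is the target. Coaster: nearer one at top pixel (435.3,240.7). Now I'll measure the points.

```bash
python3 - <<'E'
from h import *
c=eyes.camera_info('top');s=eyes.camera_info('side')
for n,u,v,z in [('pivot',322,219,.213),('white',288.3,207.5,.215),('red',277.7,204,.213),('yel',266.7,200.7,.213),('blue',256,197.3,.213),('knob',241.5,192,.258),('cap',351.7,234,.24),('coaster',435.3,240.7,.004),('coaster2',488,181,.004),('disc',338,189,.205),('tumb',281,270,.09),('spikefoot',422.5,187.5,.0),('frontR',380,196,.2),('frontL',245,239.5,.2),('reader',178,256,.02)]:
    print(n,at_z(c,u,v,z).round(4))
cap=at_z(c,351.7,234,.24)
print('cap side proj',proj(s,cap), 'bottle base',proj(s,[cap[0],cap[1],0]),'coaster',proj(s,at_z(c,435.3,240.7,.004)))
k=at_z(c,241.5,192,.258);print('knob',proj(s,k),proj(s,at_z(c,256,197.3,.213)),proj(s,at_z(c,322,219,.213)))
W=eyes.camera_info('wrist');T=np.array(W['T']);st=monitor.sense();Rt=R.from_quat(st['tool_rot']).as_matrix()
print('cam in tool',Rt.T@(T[:3,3]-st['position']),Rt.T@T[:3,:3],W['fx'])
print(Rt)
E
```

```text
pivot [ 0.5151 -0.0567  0.213 ]
white [0.5427 0.0259 0.215 ]
red [0.5512 0.0522 0.213 ]
yel [0.5591 0.0792 0.213 ]
blue [0.5673 0.1056 0.213 ]
knob [0.5762 0.1331 0.258 ]
cap [ 0.479 -0.128  0.24 ]
coaster [ 0.4604 -0.3834  0.004 ]
coaster2 [ 0.6353 -0.5393  0.004 ]
disc [ 0.5899 -0.0957  0.205 ]
tumb [0.3807 0.0537 0.09  ]
spikefoot [ 0.6152 -0.3482  0.    ]
frontR [ 0.5736 -0.2004  0.2   ]
frontL [0.4638 0.1328 0.2   ]
reader [0.413  0.3531 0.02  ]
cap side proj [307.63757675 197.86168614] bottle base [308.90271396 248.38603726] coaster [364.27600963 294.2873724 ]
knob [272.29782702 144.43419543] [276.78162522 159.26226305] [299.52172171 187.90130102]
cam in tool [ 0.07707299 -0.00048488 -0.17964849] [[-4.51497169e-04  9.53415070e-01  3.01661236e-01]
 [ 9.99999889e-01  3.89648262e-04  2.65200116e-04]
 [ 1.35304011e-04  3.01661322e-01 -9.53415140e-01]] 315.64928694436077
[[-9.10308036e-01  4.13931223e-01 -4.70621885e-04]
 [ 4.13931491e-01  9.10307449e-01 -1.03418280e-03]
 [ 3.30054082e-07 -1.13623014e-03 -9.99999354e-01]]
```

```bash
cat >> h.py <<'E'
def Rdown(yaw_y, tilt=0):   # tool y horizontal at world angle yaw_y (rad), z down; tilt about tool y
    y=np.array([np.cos(yaw_y),np.sin(yaw_y),0]);z=np.array([0,0,-1.]);x=np.cross(y,z)
    return R.from_matrix(np.stack([x,y,z],1))*R.from_rotvec([0,tilt,0])
def plan(targets, mm=35, deg=6, start=None):
    """targets: list of (pos,Rot[,mm]); prints rounded rows, call-sized"""
    st=monitor.sense(); p,r=start if start else (st['position'].copy(),R.from_quat(st['tool_rot']))
    out=[]
    for t in targets:
        P,Q=np.array(t[0]),t[1]; m=t[2] if len(t)>2 else mm
        n=int(max(1,np.ceil(np.linalg.norm(P-p)/1e-3/m),np.ceil(np.degrees((r.inv()*Q).magnitude())/deg)))
        p0,r0=p.copy(),r; rv=(r0.inv()*Q).as_rotvec()
        for i in range(1,n+1):
            pt=p0+(P-p0)*i/n; rt=r0*R.from_rotvec(rv*i/n)
            d=np.round(r.inv().apply(pt-p)*1e3,1); w=np.round(np.degrees((r.inv()*rt).as_rotvec()),2)
            out.append([float(v)+0. for v in [*d,*w]]); p=p+r.apply(d/1e3); r=r*R.from_rotvec(np.radians(w))
    for i in range(0,len(out),8): print(json.dumps(out[i:i+8]))
    print('end',p.round(4))
    return p,r
CY=np.radians(108.2)
E
python3 - <<'E'
from h import *
plan([([.26,.44,.33],Rdown(CY-.55)),([.465,-.123,.33],Rdown(CY))],mm=42)
E
```

```text
[[-13.6, -10.4, -34.0, -0.02, 0.0, -2.78], [-13.1, -11.1, -34.1, -0.01, 0.0, -2.79], [-12.6, -11.7, -34.0, -0.02, 0.0, -2.78], [-12.0, -12.3, -34.1, -0.01, -0.01, -2.79], [-21.9, -33.4, 0.0, 0.0, 0.0, -2.1], [-20.7, -34.1, 0.0, 0.0, 0.0, -2.1], [-19.5, -34.9, 0.0, 0.0, 0.0, -2.1], [-18.1, -35.6, 0.0, 0.0, 0.0, -2.1]]
[[-16.8, -36.2, 0.0, 0.0, 0.0, -2.1], [-15.5, -36.9, 0.0, 0.0, 0.0, -2.1], [-14.2, -37.3, 0.0, 0.0, 0.0, -2.11], [-12.7, -37.9, 0.0, 0.0, 0.0, -2.1], [-11.4, -38.3, 0.0, 0.0, 0.0, -2.1], [-9.9, -38.7, 0.0, 0.0, 0.0, -2.1], [-8.5, -39.0, 0.0, 0.0, 0.0, -2.1], [-7.1, -39.3, 0.0, 0.0, 0.0, -2.1]]
[[-5.6, -39.5, 0.1, -0.01, 0.0, -2.1], [-4.2, -39.8, 0.0, 0.0, 0.0, -2.1], [-2.7, -39.8, -0.1, 0.0, 0.0, -2.1]]
end [ 0.465 -0.123  0.33 ]
```

Call:
{"method": "apply_moves", "body": {
  "increments": [
    [-14,-10,-34,0,0,-2.8],
    [-13,-11,-34,0,0,-2.8],
    [-13,-12,-34,0,0,-2.8],
    [-12,-12,-34,0,0,-2.8],
    [-22,-33,0,0,0,-2.1],
    [-21,-34,0,0,0,-2.1],
    [-19,-35,0,0,0,-2.1],
    [-18,-36,0,0,0,-2.1]
  ],
  "hand": 70,
  "newtons": 40
}}

```text
t: 0.9
position: [0.3158, 0.2889, 0.3301]
tool_rot: [0.041, 0.999, -0.0, -0.0]
contact_force: [1.1, -0.4, -0.0]
grip_width: 0.821
grip_force: 0.0
```

Call:
{"method": "apply_moves", "body": {
  "increments": [
    [-17,-36,0,0,0,-2.1],
    [-15,-37,0,0,0,-2.1],
    [-14,-37,0,0,0,-2.1],
    [-13,-38,0,0,0,-2.1],
    [-11,-38,0,0,0,-2.1],
    [-10,-39,0,0,0,-2.1],
    [-8,-39,0,0,0,-2.1],
    [-7,-39,0,0,0,-2.1]
  ]
}}

```text
t: 1.7
position: [0.4242, -0.0111, 0.3303]
tool_rot: [-0.105, 0.994, 0.0, -0.0]
contact_force: [0.6, 1.2, 0.4]
grip_width: 0.823
grip_force: 0.0
```

Call:
{"method": "apply_moves", "body": {
  "increments": [
    [-6,-40,0,0,0,-2.1],
    [-4,-40,0,0,0,-2.1],
    [-3,-40,0,0,0,-2.1],
    [0,0,0,0,0,0],
    [0,0,0,0,0,0]
  ]
}}

```text
t: 2.2
position: [0.4658, -0.1234, 0.3297]
tool_rot: [-0.157, 0.988, 0.0, -0.001]
contact_force: [0.1, -0.5, 0.5]
grip_width: 0.822
grip_force: 0.0
```

```bash
python3 - <<'E'
from h import *
st=monitor.sense();W=eyes.camera_info('wrist');snap('wrist','w1.png')
print(st['t'],st['position'],np.degrees(np.arctan2(*R.from_quat(st['tool_rot']).as_matrix()[[1,0],1])),st['qpos'])
np.save('w1.npy',np.array(W['T']));print(W['fx'],W['cx'],W['cy'],proj(W,[.479,-.128,.24]))
E
```

```text
2.2 [ 0.46576772 -0.12336775  0.32967439] 108.12153245763821 [-2.59012675e-01  2.25644683e-02  3.81158348e-01  1.93106276e+00
  1.32779436e-04 -5.75293873e-01]
315.64928694436077 324.6618433669072 195.99506220094685 [315.59287812 199.69622277]
```

View pics/w1.png

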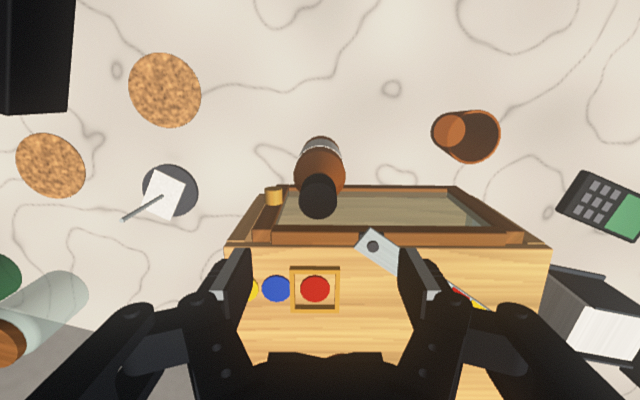

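Wrist view: cap top at about (318,200), predicted (316,200). The case front edge is level in the picture, so the yaw is right. Red disc in the brass square at (315,289). Next I descend over the cap.

```bash
python3 - <<'E'
from h import *
W=eyes.camera_info('wrist');a=at_z(W,318,200.5,.24);print(a)
cap=(a+np.array([.479,-.128,.24]))/2
plan([([cap[0],cap[1],.27],Rdown(CY)),([cap[0],cap[1],.204],Rdown(CY),22)])
E
```

```text
[ 0.47912803 -0.12491951  0.24      ]
[[-5.8, -4.0, 30.0, 0.02, -0.02, 0.0], [-5.8, -3.9, 30.1, 0.02, -0.02, -0.01], [0.0, 0.0, 22.0, 0.0, 0.0, 0.0], [0.0, 0.0, 22.0, 0.0, 0.0, 0.0], [0.0, 0.0, 22.0, 0.0, 0.0, 0.0]]
end [ 0.4791 -0.1265  0.204 ]
```

Call:
{"method": "apply_moves", "body": {
  "increments": [
    [-6,-4,30,0,0,0],
    [-6,-4,30,0,0,0],
    [0,0,22,0,0,0],
    [0,0,22,0,0,0],
    [0,0,22,0,0,0],
    [0,0,0,0,0,0]
  ]
}}

```text
t: 2.85
position: [0.4784, -0.125, 0.2022]
tool_rot: [-0.159, 0.987, 0.001, -0.002]
contact_force: [-0.1, -0.9, 0.2]
grip_width: 0.818
grip_force: 0.0
```

Call:
{"method": "apply_moves", "body": {
  "increments": [
    [0,0,0,0,0,0],
    [0,0,0,0,0,0],
    [0,0,0,0,0,0],
    [0,0,0,0,0,0],
    [0,0,0,0,0,0],
    [0,0,0,0,0,0],
    [0,0,0,0,0,0]
  ],
  "hand": 20,
  "newtons": 50
}}

```text
t: 3.55
position: [0.4797, -0.1266, 0.2044]
tool_rot: [-0.158, 0.987, 0.0, -0.0]
contact_force: [-0.8, -0.2, -0.3]
grip_width: 0.232
grip_force: 0.0
```

Call:
{"method": "apply_moves", "body": {
  "increments": [
    [1,0,-4,0,0,0],
    [1,0,-8,0,0,0],
    [2,0,-10,0,0,0],
    [4,0,-8,0,0,0],
    [0,0,0,0,0,0],
    [0,0,0,0,0,0]
  ]
}}

```text
t: 4.15
position: [0.4722, -0.1292, 0.2347]
tool_rot: [-0.158, 0.987, -0.0, 0.0]
contact_force: [-0.0, -0.6, -0.3]
grip_width: 0.236
grip_force: 0.0
```

```bash
python3 - <<'E'
from h import *
print(monitor.sense())
# coaster from wrist image 1
W=eyes.camera_info('wrist');W['T']=np.load('w1.npy');print(at_z(W,165,90,.004))
E
```

```text
{'t': 4.15, 'qpos': array([-2.67036389e-01, -3.92855795e-02,  1.26253317e-01,  1.73566994e+00,
        5.87969163e-06, -5.85248674e-01]), 'joint_velocities': array([ 2.63184296e-03,  5.58826918e-03, -1.42801922e-02, -5.29521877e-03,
        1.46712207e-03,  7.16449124e-05]), 'joint_efforts': array([-7.99991400e-02, -4.41226137e+01,  4.66046834e+01,  1.39382822e-01,
       -6.26968365e-03, -1.18220510e-02]), 'position': array([ 0.47221843, -0.1291829 ,  0.23467234]), 'tool_rot': array([-1.58435695e-01,  9.87369242e-01, -1.34823762e-04,  3.04106576e-04]), 'contact_force': array([-0.02155261, -0.61117631, -0.26458275]), 'ft_torque': array([-0.01073778,  0.01852703, -0.02838869]), 'grip_force': 0.0, 'grip_width': 0.23598434475061097}
[ 0.45862283 -0.38083961  0.004     ]
```

The fingers closed to 20 mm without gripping anything, so I need to look.

```bash
python3 - <<'E'
from h import *
W=eyes.camera_info('wrist');w=snap('wrist','w2.png');s=snap('side','s2.png')
o=np.zeros((600,800,3),np.uint8)
o[:340,:544]=cv2.resize(w,(544,340));o[:600-0,544:]=0
b=cv2.resize(s[110:310,210:410],(256,256));o[:256,544:]=b
b=cv2.resize(s[150:260,250:390],(330,260));o[340:600,:330]=b
cv2.imwrite('pics/c2.png',o[:,:,::-1]); print(monitor.sense()['position'],proj(eyes.camera_info('side'),monitor.sense()['position']))
E
```

```text
[ 0.47207314 -0.12907187  0.23408223] [306.34405206 200.59130008]
```

View pics/c2.png

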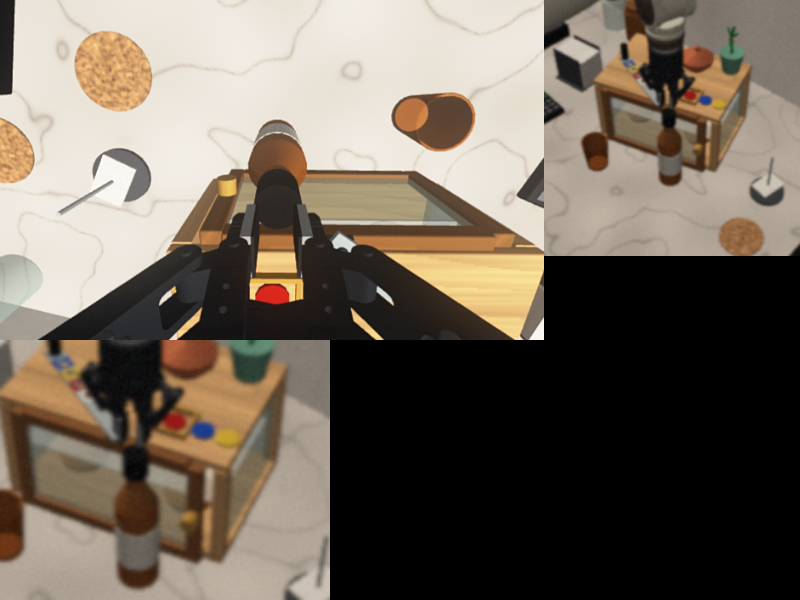

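```bash
python3 - <<'E'
from h import *
a=cv2.imread('pics/side0.png');b=cv2.imread('pics/s2.png')
t=a[212:256,296:322]; r=cv2.matchTemplate(b[200:268,284:334],t,cv2.TM_CCOEFF_NORMED);_,m,_,l=cv2.minMaxLoc(r);print('shift',l[0]-12,l[1]-12,m)
W=eyes.camera_info('wrist');st=monitor.sense()
print('TCP in wrist',proj(W,st['position']))
Rt=R.from_quat(st['tool_rot']).as_matrix()
for dz in(0,.01,.019,.03): print(dz,[proj(W,st['position']+Rt@np.array([0,y,-dz])).round(0) for y in(-.01,.01)])
print('cap if orig',proj(W,[.479,-.1265,.24]))
w=cv2.imread('pics/w2.png'); cv2.imwrite('pics/c3.png',cv2.resize(w[160:360,220:440],(770,600)[0:2],interpolation=cv2.INTER_CUBIC)[:600])
E
```

```text
shift 0 0 0.9972789883613586
TCP in wrist [325.34160278 227.81718127]
0 [array([309., 228.]), array([342., 228.])]
0.01 [array([308., 235.]), array([342., 235.])]
0.019 [array([308., 241.]), array([343., 241.])]
0.03 [array([306., 251.]), array([344., 250.])]
cap if orig [325.81063358 242.95089607]
```

View pics/c3.png

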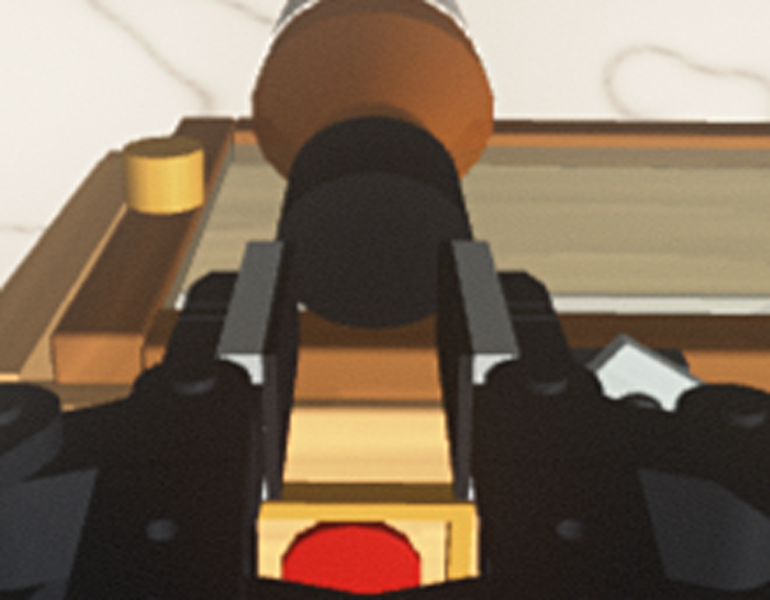

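```bash
python3 - <<'E'
from h import *
W=eyes.camera_info('wrist');print(at_z(W,327,231,.24), at_z(W,327,231,.23))
W1=dict(W,T=np.load('w1.npy'))
w=cv2.imread('pics/w1.png')
# dark cap blob in w1
m=(w.max(2)<60).astype(np.uint8); n,l,s,c=cv2.connectedComponentsWithStats(m[160:232,290:350]); print([(x[:5].tolist()) for x in s[1:] if x[4]>50])
for v in(196,198,200,202): print(v,at_z(W1,318,v,.24))
print([proj(W1,[.479+.017*np.cos(a),-.1265+.017*np.sin(a),.24]).round(1) for a in np.arange(8)*np.pi/4])
print([proj(W1,[.479+.017*np.cos(a),-.1265+.017*np.sin(a),.206]).round(1) for a in np.arange(8)*np.pi/4])
E
```

```text
[ 0.47130649 -0.12829222  0.24      ] [ 0.47548277 -0.12683378  0.23      ]
[[10, 14, 37, 45, 1317]]
196 [ 0.47501358 -0.12700486  0.24      ]
198 [ 0.47680445 -0.12643218  0.24      ]
200 [ 0.47860249 -0.12585721  0.24      ]
202 [ 0.48040775 -0.12527993  0.24      ]
[array([311.5, 217. ]), array([325.7, 216. ]), array([335.1, 205.7]), array([334.1, 192. ]), array([323. , 182.8]), array([308.4, 183.9]), array([299.1, 194.6]), array([300.5, 208.3])]
[array([312.8, 204.8]), array([325.6, 203.9]), array([334. , 194.6]), array([333.1, 182.1]), array([323.2, 173.8]), array([310. , 174.8]), array([301.7, 184.5]), array([302.9, 196.9])]
```

The miss is explained: in the wrist and side views the pad tips sit about 35–40 mm behind the reported TCP, so they closed just above the cap. The bottle hasn't moved. I'll reopen, go 30 mm deeper (the palm still clears the cap) and grip again.

Call:
{"method": "apply_moves", "body": {
  "increments": [
    [0,0,0,0,0,0],
    [0,0,0,0,0,0],
    [0,0,0,0,0,0],
    [0,0,0,0,0,0],
    [-8,0,0,0,0,0],
    [0,0,15,0,0,0],
    [0,0,15,0,0,0],
    [0,0,15,0,0,0]
  ],
  "hand": 70
}}

```text
t: 5.05
position: [0.4803, -0.1264, 0.1888]
tool_rot: [-0.159, 0.987, -0.0, 0.0]
contact_force: [-0.4, 0.2, 1.1]
grip_width: 0.821
grip_force: 0.0
```

Call:
{"method": "apply_moves", "body": {
  "increments": [
    [0,0,8,0,0,0],
    [0,0,6,0,0,0],
    [0,0,0,0,0,0]
  ]
}}

```text
t: 5.35
position: [0.4797, -0.1264, 0.1749]
tool_rot: [-0.159, 0.987, 0.0, -0.0]
contact_force: [-0.2, -0.3, 0.2]
grip_width: 0.82
grip_force: 0.0
```

Call:
{"method": "apply_moves", "body": {
  "increments": [
    [0,0,0,0,0,0],
    [0,0,0,0,0,0],
    [0,0,0,0,0,0],
    [0,0,0,0,0,0],
    [0,0,0,0,0,0],
    [0,0,0,0,0,0],
    [0,0,0,0,0,0]
  ],
  "hand": 20,
  "newtons": 50
}}

```text
t: 6.05
position: [0.48, -0.1265, 0.1762]
tool_rot: [-0.159, 0.987, -0.0, 0.001]
contact_force: [-0.9, 1.7, 4.7]
grip_width: 0.376
grip_force: 50.3
```

Call:
{"method": "apply_moves", "body": {
  "increments": [
    [0,0,-4,0,0,0],
    [0,0,-8,0,0,0],
    [1,0,-10,0,0,0],
    [3,0,-10,0,0,0],
    [4,0,-8,0,0,0],
    [0,0,0,0,0,0]
  ]
}}

```text
t: 6.65
position: [0.4721, -0.1294, 0.217]
tool_rot: [-0.158, 0.987, -0.0, 0.001]
contact_force: [0.1, 0.3, -4.9]
grip_width: 0.377
grip_force: 50.1
```

```bash
python3 - <<'E'
from h import *
st=monitor.sense();print(st['position'],st['grip_width'],st['grip_force'],st['contact_force'])
z=st['position'][2]
plan([([.452,-.20,z],Rdown(CY)),([.4595,-.382,z],Rdown(CY)),([.4595,-.382,.1815],Rdown(CY),8)],mm=22)
E
```

```text
[ 0.47213944 -0.12940482  0.21704334] 0.3770642477825686 50.06500860443339 [ 0.10710111  0.31918373 -4.87633392]
[[10.3, -15.2, 0.0, -0.02, 0.02, 0.01], [10.3, -15.2, 0.0, -0.02, 0.03, 0.0], [10.3, -15.2, 0.0, -0.01, 0.02, 0.01], [10.3, -15.2, 0.0, -0.02, 0.02, 0.01], [5.5, -19.5, 0.0, 0.0, 0.0, 0.0], [5.5, -19.4, 0.0, 0.0, 0.0, 0.0], [5.6, -19.5, 0.0, 0.0, 0.0, 0.0], [5.5, -19.5, 0.0, 0.0, 0.0, 0.0]]
[[5.5, -19.4, 0.0, 0.0, 0.0, 0.0], [5.5, -19.5, 0.0, 0.0, 0.0, 0.0], [5.6, -19.5, 0.0, 0.0, 0.0, 0.0], [5.5, -19.4, 0.0, 0.0, 0.0, 0.0], [5.5, -19.5, 0.0, 0.0, 0.0, 0.0], [0.0, 0.0, 7.1, 0.0, 0.0, 0.0], [0.0, 0.0, 7.1, 0.0, 0.0, 0.0], [0.0, 0.0, 7.1, 0.0, 0.0, 0.0]]
[[0.0, 0.0, 7.1, 0.0, 0.0, 0.0], [0.0, 0.0, 7.2, 0.0, 0.0, 0.0]]
end [ 0.4595 -0.382   0.1815]
```

Call:
{"method": "apply_moves", "body": {
  "increments": [
    [10,-15,0,0,0,0],
    [10,-15,0,0,0,0],
    [10,-15,0,0,0,0],
    [11,-16,0,0,0,0],
    [5.5,-19.5,0,0,0,0],
    [5.5,-19.5,0,0,0,0],
    [5.5,-19.5,0,0,0,0],
    [5.5,-19.5,0,0,0,0]
  ]
}}

```text
t: 7.45
position: [0.4557, -0.2817, 0.2151]
tool_rot: [-0.158, 0.987, 0.0, -0.0]
contact_force: [-0.6, 0.4, -5.2]
grip_width: 0.38
grip_force: 50.3
```

Call:
{"method": "apply_moves", "body": {
  "increments": [
    [5.5,-19.5,0,0,0,0],
    [5.5,-19.5,0,0,0,0],
    [5.5,-19.5,0,0,0,0],
    [5.5,-19.5,0,0,0,0],
    [5.5,-19.5,0,0,0,0],
    [0,0,0,0,0,0],
    [0,0,0,0,0,0]
  ]
}}

```text
t: 8.15
position: [0.46, -0.3821, 0.2147]
tool_rot: [-0.158, 0.987, 0.001, -0.0]
contact_force: [0.3, 0.7, -4.0]
grip_width: 0.382
grip_force: 50.8
```

Call:
{"method": "apply_moves", "body": {
  "increments": [
    [0,0,8,0,0,0],
    [0,0,8,0,0,0],
    [0,0,8,0,0,0],
    [0,0,6,0,0,0],
    [0,0,3,0,0,0],
    [0,0,0,0,0,0],
    [0,0,0,0,0,0]
  ]
}}

```text
t: 8.85
position: [0.4603, -0.382, 0.1826]
tool_rot: [-0.159, 0.987, -0.0, 0.0]
contact_force: [-0.7, -0.5, -3.6]
grip_width: 0.381
grip_force: 50.7
```

Call:
{"method": "apply_moves", "body": {
  "increments": [
    [0,0,1,0,0,0],
    [0,0,0.5,0,0,0],
    [0,0,0,0,0,0]
  ]
}}

```text
t: 9.15
position: [0.4603, -0.382, 0.1809]
tool_rot: [-0.159, 0.987, -0.0, 0.0]
contact_force: [0.2, -0.4, -4.1]
grip_width: 0.383
grip_force: 50.7
```

Call:
{"method": "apply_moves", "body": {
  "increments": [
    [0,0,1,0,0,0],
    [0,0,0.5,0,0,0],
    [0,0,0,0,0,0]
  ]
}}

```text
t: 9.45
position: [0.4604, -0.3821, 0.1803]
tool_rot: [-0.159, 0.987, -0.0, 0.001]
contact_force: [-0.7, 0.8, 3.5]
grip_width: 0.376
grip_force: 51.5
```

Touching down, so release and rise.

Call:
{"method": "apply_moves", "body": {
  "increments": [
    [0,0,0,0,0,0],
    [0,0,0,0,0,0],
    [0,0,0,0,0,0],
    [0,0,0,0,0,0],
    [0,0,-10,0,0,0],
    [0,0,-20,0,0,0],
    [0,0,-30,0,0,0],
    [0,0,-35,0,0,0]
  ],
  "hand": 70
}}

```text
t: 10.25
position: [0.4599, -0.3817, 0.2754]
tool_rot: [-0.159, 0.987, 0.0, -0.0]
contact_force: [1.3, -0.5, 0.1]
grip_width: 0.824
grip_force: 0.0
```

Call:
{"method": "apply_moves", "body": {
  "increments": [
    [0,0,-35,0,0,0],
    [0,0,-30,0,0,0],
    [0,40,0,0,0,0],
    [-6,40,0,0,0,0],
    [-6,40,0,0,0,0],
    [-6,40,0,0,0,0],
    [-6,40,0,0,0,0],
    [-6,40,0,0,0,0]
  ]
}}

```text
t: 11.05
position: [0.4129, -0.1432, 0.3402]
tool_rot: [-0.158, 0.987, -0.0, 0.001]
contact_force: [0.9, 0.2, 1.0]
grip_width: 0.819
grip_force: 0.0
```

```bash
python3 - <<'E'
from h import *
P=np.array([.5151,-.0567]);K=np.array([.5762,.1331])
ang=np.arctan2(*(K-P)[::-1]);print('bar ang',np.degrees(ang))
# tool y perpendicular to bar: choose ang such that near CY
for yy in(ang+np.pi/2,ang-np.pi/2): print(np.degrees(yy))
st=monitor.sense();print(st['position'],st['qpos'])
E
```

```text
bar ang 72.15570839172464
162.15570839172466
-17.84429160827535
[ 0.41286512 -0.14321055  0.34022579] [-3.33945087e-01 -7.43172774e-02  3.08944764e-01  1.95292558e+00
  8.32929957e-05 -6.51991321e-01]
```

```bash
python3 - <<'E'
from h import *
plan([([.5762,.1331,.30],Rdown(np.radians(162.2)))],mm=40,deg=6)
snap('side','s3.png')
a=cv2.imread('pics/s3.png')[200:330,300:440]; 
print(proj(eyes.camera_info('side'),[.4603,-.382,.004]))
cv2.imwrite('pics/c4.png',cv2.resize(a,(420,390)))
E
```

```text
[[-26.8, 23.5, 4.5, -0.01, 0.0, -6.0], [-29.2, 20.5, 4.5, 0.0, 0.01, -5.99], [-31.1, 17.4, 4.4, -0.01, 0.0, -6.0], [-32.8, 14.1, 4.5, -0.01, 0.0, -6.0], [-34.1, 10.5, 4.5, 0.0, 0.01, -6.0], [-34.9, 7.0, 4.5, -0.01, 0.0, -5.99], [-35.6, 3.2, 4.5, -0.01, 0.01, -6.0], [-35.6, -0.5, 4.4, 0.0, 0.0, -6.0]]
[[-35.4, -4.2, 4.5, -0.01, 0.0, -6.0]]
end [0.5762 0.1331 0.3   ]
[363.90488064 294.0438458 ]
```

View pics/c4.png

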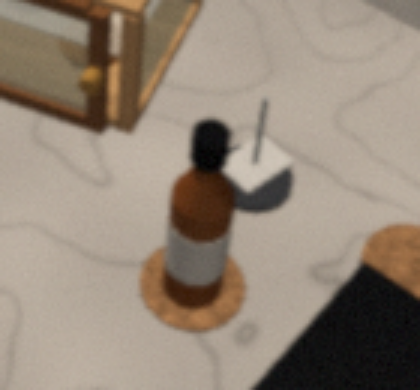

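The bottle stands upright and centred on the coaster; the coaster at crop (193,287) surrounds its base on all sides. Now to the knob.

Call:
{"method": "apply_moves", "body": {
  "increments": [
    [-27,23,4.5,0,0,-6],
    [-29,21,4.5,0,0,-6],
    [-31,17,4.5,0,0,-6],
    [-33,14,4.5,0,0,-6],
    [-34,11,4.5,0,0,-6],
    [-35,7,4.5,0,0,-6],
    [-36,3,4.5,0,0,-6],
    [-36,-1,4.5,0,0,-6]
  ],
  "hand": 50
}}

```text
t: 11.9
position: [0.5601, 0.1027, 0.3041]
tool_rot: [-0.548, 0.836, -0.0, 0.0]
contact_force: [1.0, -0.9, -0.2]
grip_width: 0.588
grip_force: 0.0
```

Call:
{"method": "apply_moves", "body": {
  "increments": [
    [-35,-4,4,0,0,-6],
    [0,0,0,0,0,0],
    [0,0,0,0,0,0]
  ]
}}

```text
t: 12.2
position: [0.5774, 0.1322, 0.2992]
tool_rot: [-0.59, 0.808, 0.0, -0.0]
contact_force: [0.2, -0.6, -0.4]
grip_width: 0.584
grip_force: 0.0
```

```bash
python3 - <<'E'
from h import *
st=monitor.sense();W=eyes.camera_info('wrist');snap('wrist','w3.png');np.save('w3.npy',np.array(W['T']))
print(st['t'],st['position'],st['qpos'],np.degrees(np.arctan2(*R.from_quat(st['tool_rot']).as_matrix()[[1,0],1])))
P=np.array([.5151,-.0567]);K=np.array([.5762,.1331]);u=(K-P)/.1994
for n,d,z in[('white',.086,.213),('red',.1145,.213),('yel',.143,.213),('blue',.1715,.213),('knobtop',.2,.258)]: print(n,proj(W,[*(P+u*d),z]).round(1))
E
```

```text
12.2 [0.57737667 0.13217534 0.29924347] [ 2.25133063e-01  2.72356484e-01  5.99358340e-01  1.89867378e+00
 -1.59916032e-04 -1.03619777e+00] 162.26892633802677
white [326.7  48.3]
red [326.6  87.4]
yel [326.5 123.9]
blue [326.4 158.2]
knobtop [326.6 207.4]
```

View pics/w3.png

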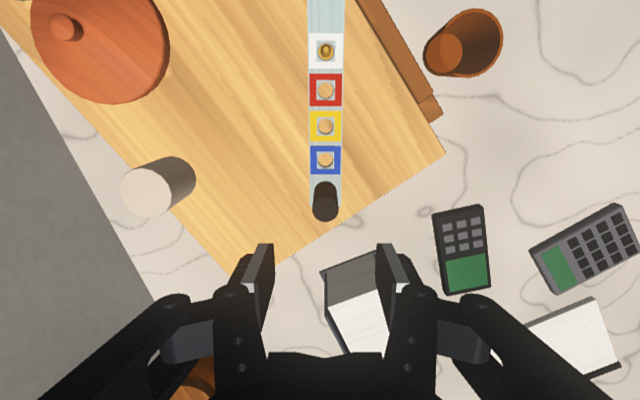

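The frame holes lie at (325,90) red, (325,126) yellow and (325,159) blue, with the knob top at (325,207). All are within 3 px of prediction. Descending to the knob.

Call:
{"method": "apply_moves", "body": {
  "increments": [
    [-1,0,25,0,0,0],
    [0,0,25,0,0,0],
    [0,0,20,0,0,0],
    [0,0,15,0,0,0],
    [0,0,10,0,0,0],
    [0,0,7,0,0,0],
    [0,0,0,0,0,0]
  ]
}}

```text
t: 12.95
position: [0.5774, 0.1321, 0.1974]
tool_rot: [-0.589, 0.808, 0.0, -0.0]
contact_force: [-0.6, -0.0, -0.1]
grip_width: 0.585
grip_force: 0.0
```

Call:
{"method": "apply_moves", "body": {
  "increments": [
    [0,0,5,0,0,0],
    [0,0,5,0,0,0],
    [0,0,3,0,0,0],
    [0,0,0,0,0,0]
  ]
}}

```text
t: 13.35
position: [0.5775, 0.1327, 0.1839]
tool_rot: [-0.59, 0.808, 0.0, -0.0]
contact_force: [0.0, -0.4, 0.3]
grip_width: 0.587
grip_force: 0.0
```

Call:
{"method": "apply_moves", "body": {
  "increments": [
    [0,0,0,0,0,0],
    [0,0,0,0,0,0],
    [0,0,0,0,0,0],
    [0,0,0,0,0,0],
    [0,0,0,0,0,0],
    [0,0,0,0,0,0]
  ],
  "hand": 8,
  "newtons": 40
}}

```text
t: 13.95
position: [0.5778, 0.1327, 0.1847]
tool_rot: [-0.59, 0.808, -0.0, 0.0]
contact_force: [0.1, 0.1, 2.4]
grip_width: 0.222
grip_force: 39.0
```

```bash
cat > stay.py <<'E'
from h import *
from scipy.optimize import brentq
P0=np.array([.5151,-.0567]);K=np.array([.5762,.1331]);psi0=np.arctan2(*(K-P0)[::-1])
W=eyes.camera_info('wrist');W['T']=np.load('w3.npy')
u=(K-P0)/np.linalg.norm(K-P0)
pts=[(at_z(W,*uv,.213)[:2],d) for uv,d in[((325.5,90),.1145),((325.3,126.3),.143),((325.3,159.5),.1715)]]
P1=np.mean([p-u*d for p,d in pts],0)     # wrist-based pivot
pin=at_z(W,325.8,50.3,.222)[:2]
P=P1; dpin=(pin-P)@u; lat=(pin-P)@np.array([-u[1],u[0]])
pinm=P+u*.086                              # assume centred in the white hole
d0=np.array([np.cos(CY-np.pi),np.sin(CY-np.pi)])
H=P-.17*d0
def piv(th):
    a=CY-np.pi-th; return H+.17*np.array([np.cos(a),np.sin(a)])
def S(th,phi,pinp=None):
    p=piv(th); v=pinm-p; psi=np.arctan2(v[1],v[0])
    return np.array([*p,.208]),R.from_euler('z',psi)*R.from_euler('y',-phi)
def theta_for(phi): # red hole above the pin
    return brentq(lambda t:np.linalg.norm(piv(t)-pinm)-(.1145*np.cos(phi)-.0025*np.sin(phi)),.05,.5)
E
python3 - <<'E'
from stay import *
print('P1',P1,'pin along',dpin,'lat',lat,'res',[((p-P1)@u-d).round(4) for p,d in pts])
print([round(theta_for(f),4) for f in(0,.06,.12,.24)],[np.degrees(S(t,0)[1].as_euler('zyx')[0]).round(2) for t in(0,.26)])
st=monitor.sense(); T0=(st['position'],R.from_quat(st['tool_rot'])); p,r=S(0,0)
g=r.inv().apply(T0[0]-p); G=r.inv()*T0[1]; print('g',g)
np.savez('g.npz',g=g,q=G.as_quat())
def T(th,phi): p,r=S(th,phi); return (p+r.apply(g),r*G)
e=plan([T(0,f) for f in np.arange(.02,.241,.02)],deg=4,mm=10)
th=theta_for(.24)
e=plan([T(t,.24) for t in np.linspace(0,th,9)[1:]],deg=4,mm=12,start=e)
print([T(th,.24)[0]])
E
```

```text
P1 [ 0.51649664 -0.05539712] pin along 0.08691449107348831 lat 0.0001797587942706439 res [np.float64(0.0003), np.float64(0.0002), np.float64(-0.0005)]
[0.2656, 0.2624, 0.2556, 0.2308] [np.float64(72.16), np.float64(52.29)]
g [ 0.19785501 -0.00073452 -0.02334216]
[[-0.4, 0.0, -4.0, 0.0, -1.15, 0.0], [-0.5, 0.0, -3.9, 0.0, -1.14, 0.0], [-0.4, 0.0, -4.0, 0.01, -1.15, 0.0], [-0.4, 0.0, -3.9, 0.0, -1.14, 0.0], [-0.4, 0.0, -4.0, 0.0, -1.15, 0.0], [-0.5, 0.0, -4.0, 0.0, -1.15, 0.0], [-0.4, 0.0, -3.9, 0.0, -1.14, 0.0], [-0.4, 0.0, -4.0, 0.0, -1.15, 0.0]]
[[-0.5, 0.0, -4.0, 0.01, -1.14, 0.01], [-0.4, 0.0, -3.9, 0.0, -1.15, 0.0], [-0.4, 0.0, -4.0, 0.0, -1.15, 0.0], [-0.4, 0.0, -3.9, 0.0, -1.14, 0.0]]
end [0.5777 0.1326 0.2323]
[[2.9, -4.9, -0.8, 0.62, 0.0, 2.51], [3.1, -4.6, -0.7, 0.58, 0.0, 2.39], [3.0, -4.2, -0.7, 0.57, 0.01, 2.3], [3.1, -4.0, -0.8, 0.54, 0.0, 2.21], [3.1, -3.6, -0.8, 0.52, 0.0, 2.12], [3.2, -3.5, -0.7, 0.5, 0.0, 2.04], [3.2, -3.2, -0.8, 0.48, 0.0, 1.96], [3.1, -2.9, -0.8, 0.47, 0.01, 1.9]]
end [0.5944 0.0967 0.2324]
[array([0.59439622, 0.09668969, 0.23235753])]
```

Call:
{"method": "apply_moves", "body": {
  "increments": [
    [-0.4,0,-4,0,-1.15,0],
    [-0.5,0,-4,0,-1.15,0],
    [-0.4,0,-4,0,-1.15,0],
    [-0.4,0,-4,0,-1.15,0],
    [-0.4,0,-4,0,-1.15,0],
    [-0.5,0,-4,0,-1.15,0]
  ]
}}

```text
t: 14.55
position: [0.578, 0.1339, 0.2089]
tool_rot: [-0.588, 0.806, 0.036, 0.049]
contact_force: [0.8, 0.6, -0.7]
grip_width: 0.222
grip_force: 39.0
```

Call:
{"method": "apply_moves", "body": {
  "increments": [
    [-0.4,0,-4,0,-1.15,0],
    [-0.4,0,-4,0,-1.15,0],
    [-0.5,0,-4,0,-1.15,0],
    [-0.4,0,-4,0,-1.15,0],
    [-0.4,0,-4,0,-1.15,0],
    [-0.4,0,-3.8,0,-1.15,0],
    [0,0,0,0,0,0]
  ]
}}

```text
t: 15.25
position: [0.5776, 0.1321, 0.233]
tool_rot: [-0.585, 0.802, 0.071, 0.098]
contact_force: [0.2, 1.9, -0.4]
grip_width: 0.223
grip_force: 39.0
```

```bash
python3 - <<'E'
from stay import *
z=np.load('g.npz');g=z['g'];G=R.from_quat(z['q'])
def T(th,phi): p,r=S(th,phi); return (p+r.apply(g),r*G)
st=monitor.sense();t=T(0,.24);print(st['position']-t[0],np.degrees((t[1].inv()*R.from_quat(st['tool_rot'])).as_rotvec()))
plan([T(x,.24) for x in np.linspace(0,theta_for(.24),9)[1:]],deg=4,mm=12)
E
```

```text
[-0.0001518  -0.00047678  0.00063427] [-0.01012884 -0.11026357  0.03684458]
[[2.6, -4.9, 0.0, 0.63, 0.11, 2.47], [3.1, -4.6, -0.7, 0.59, 0.0, 2.4], [3.0, -4.2, -0.8, 0.56, 0.01, 2.3], [3.1, -3.9, -0.7, 0.54, 0.0, 2.2], [3.2, -3.7, -0.8, 0.52, 0.0, 2.12], [3.1, -3.4, -0.8, 0.5, 0.0, 2.04], [3.2, -3.2, -0.7, 0.48, 0.0, 1.97], [3.1, -3.0, -0.8, 0.47, 0.01, 1.9]]
end [0.5944 0.0967 0.2324]
```

Call:
{"method": "apply_moves", "body": {
  "increments": [
    [2.7,-4.9,-0.3,0.6,0,2.5],
    [3.1,-4.6,-0.7,0.6,0,2.4],
    [3,-4.2,-0.8,0.6,0,2.3],
    [3.1,-3.9,-0.7,0.5,0,2.2],
    [3.2,-3.7,-0.8,0.5,0,2.1],
    [3.1,-3.4,-0.8,0.5,0,2.0],
    [3.2,-3.2,-0.7,0.5,0,2.0],
    [3.1,-3,-0.8,0.5,0,1.9]
  ]
}}

```text
t: 16.05
position: [0.5945, 0.0969, 0.2319]
tool_rot: [-0.452, 0.884, 0.055, 0.107]
contact_force: [0.9, 1.7, -0.0]
grip_width: 0.22
grip_force: 39.1
```

Call:
{"method": "apply_moves", "body": {
  "increments": [
    [0,0,0,0,0,0],
    [0,0,0,0,0,0]
  ]
}}

```text
t: 16.25
position: [0.5941, 0.0969, 0.2317]
tool_rot: [-0.453, 0.883, 0.055, 0.107]
contact_force: [-1.1, -0.3, -1.4]
grip_width: 0.221
grip_force: 39.1
```

```bash
python3 - <<'E'
from stay import *
z=np.load('g.npz');g=z['g'];G=R.from_quat(z['q'])
def T(th,phi): p,r=S(th,phi); return (p+r.apply(g),r*G)
st=monitor.sense();t=T(theta_for(.24),.24);print(st['position']-t[0],np.degrees((t[1].inv()*R.from_quat(st['tool_rot'])).as_rotvec()))
W=eyes.camera_info('wrist');w=snap('wrist','w4.png');s=snap('top','t4.png')
p,r=S(theta_for(.24),.24)
for d in(.086,.1145,.143): print(d,proj(W,p+r.apply([d,0,.005])).round(1))
print('pin',proj(W,[*pinm,.222]).round(1))
o=np.zeros((400,800,3),np.uint8);o[:,:480]=cv2.resize(w[0:200,200:440],(480,400));o[:,480:]=cv2.resize(s[150:250,220:300],(320,400));
cv2.imwrite('pics/c5.png',o[:,:,::-1])
E
```

```text
[-0.00032215  0.0001638  -0.00062403] [-0.05686543  0.00490373 -0.05265482]
0.086 [326.7  11.6]
0.1145 [326.4  83.1]
0.143 [326.2 146.4]
pin [326.3  76.6]
```

View pics/c5.png

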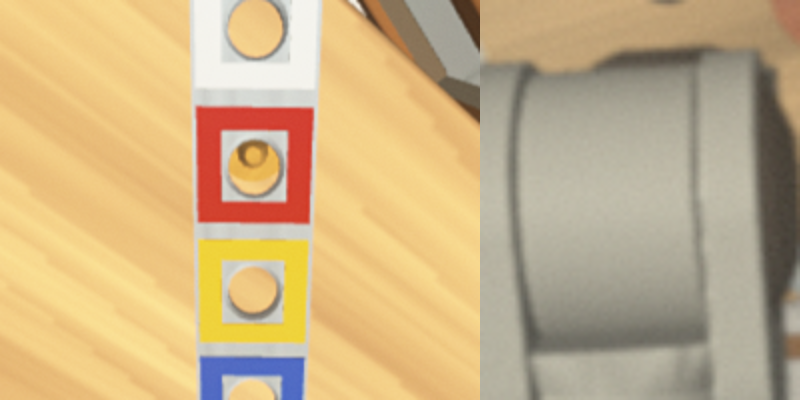

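The pin tip, at (327,76.5), shows through the red hole at (327,83). The model predicts (326,76.6) and (326,83.1), so it matches and I can lower.

```bash
python3 - <<'E'
from stay import *
z=np.load('g.npz');g=z['g'];G=R.from_quat(z['q'])
def T(th,phi): p,r=S(th,phi); return (p+r.apply(g),r*G)
plan([T(theta_for(f),f) for f in np.arange(.22,-.001,-.02)],deg=4,mm=12)
E
```

```text
[[1.0, -0.8, 3.2, 0.13, 1.14, 0.39], [1.0, -0.5, 3.8, 0.07, 1.15, 0.31], [1.0, -0.4, 3.9, 0.05, 1.14, 0.28], [0.9, -0.4, 3.8, 0.04, 1.15, 0.25], [0.9, -0.4, 3.9, 0.03, 1.15, 0.22], [0.9, -0.3, 3.9, 0.03, 1.14, 0.2], [0.8, -0.2, 3.9, 0.01, 1.15, 0.18], [0.8, -0.2, 4.0, 0.02, 1.14, 0.14]]
[[0.7, -0.2, 3.9, 0.0, 1.15, 0.12], [0.7, -0.1, 3.9, 0.01, 1.15, 0.1], [0.6, -0.1, 4.0, 0.0, 1.14, 0.07], [0.6, -0.1, 3.9, -0.01, 1.15, 0.04]]
end [0.5948 0.0916 0.1847]
```

Call:
{"method": "apply_moves", "body": {
  "increments": [
    [1,-0.8,3.3,0.1,1.15,0.4],
    [1,-0.5,3.8,0.1,1.15,0.3],
    [1,-0.4,3.9,0,1.15,0.3],
    [0.9,-0.4,3.8,0,1.15,0.25],
    [0.9,-0.4,3.9,0,1.15,0.2],
    [0.9,-0.3,3.9,0,1.15,0.2],
    [0.8,-0.2,3.9,0,1.15,0.2],
    [0.8,-0.2,4,0,1.15,0.15]
  ]
}}

```text
t: 17.15
position: [0.5957, 0.0934, 0.2003]
tool_rot: [-0.44, 0.897, 0.018, 0.035]
contact_force: [0.6, 2.1, -0.6]
grip_width: 0.223
grip_force: 39.1
```

Call:
{"method": "apply_moves", "body": {
  "increments": [
    [0.7,-0.2,3.9,0,1.15,0.1],
    [0.7,-0.1,3.9,0,1.15,0.1],
    [0.6,-0.1,4,0,1.15,0],
    [0.6,-0.1,3.9,0,1.15,0],
    [0,0,0,0,0,0]
  ]
}}

```text
t: 17.65
position: [0.5949, 0.0916, 0.1852]
tool_rot: [-0.439, 0.898, 0.0, -0.001]
contact_force: [-1.2, 0.7, 2.2]
grip_width: 0.22
grip_force: 39.5
```

```bash
python3 - <<'E'
from stay import *
z=np.load('g.npz');g=z['g'];G=R.from_quat(z['q'])
p,r=S(theta_for(0),0);st=monitor.sense()
print(st['position']-(p+r.apply(g)),np.degrees(((r*G).inv()*R.from_quat(st['tool_rot'])).as_rotvec()),st['contact_force'],st['ft_torque'])
E
```

```text
[ 6.12442810e-05 -2.97657583e-06  5.40249554e-04] [-0.13462905  0.11256418 -0.10670295] [-1.21683179  0.66969157  2.19433671] [ 0.1541556   0.10364347 -0.17001316]
```

Flat, with the pose as planned and low force. Release and rise straight up; fingers to 50 mm.

Call:
{"method": "apply_moves", "body": {
  "increments": [
    [0,0,0,0,0,0],
    [0,0,0,0,0,0],
    [0,0,0,0,0,0],
    [0,0,0,0,0,0],
    [0,0,-8,0,0,0],
    [0,0,-15,0,0,0],
    [0,0,-25,0,0,0],
    [0,0,-30,0,0,0]
  ],
  "hand": 50
}}

```text
t: 18.45
position: [0.5946, 0.0914, 0.2636]
tool_rot: [-0.439, 0.898, 0.001, -0.001]
contact_force: [0.2, -0.6, 0.1]
grip_width: 0.582
grip_force: 0.0
```

Call:
{"method": "apply_moves", "body": {
  "increments": [
    [0,0,-30,0,0,0],
    [0,0,-25,0,0,0],
    [0,0,0,0,0,0],
    [0,0,0,0,0,0]
  ]
}}

```text
t: 18.85
position: [0.5955, 0.0915, 0.3182]
tool_rot: [-0.439, 0.898, 0.001, -0.0]
contact_force: [0.3, 0.6, -0.6]
grip_width: 0.584
grip_force: 0.0
```

```bash
python3 - <<'E'
from stay import *
W=eyes.camera_info('wrist');w=snap('wrist','w5.png');s=snap('side','s5.png')
p,r=S(theta_for(0),0);print(monitor.sense()['position'],theta_for(0))
for d in(.086,.1145,.143,.1715): print(d,proj(W,p+r.apply([d,0,.005])).round(1))
print('knobtop',proj(W,p+r.apply([.2,0,.05])).round(1))
o=np.zeros((400,800,3),np.uint8);o[:,:440]=cv2.resize(w[20:260,200:464],(440,400));o[:,440:]=cv2.resize(s[110:310,230:410],(360,400))
cv2.imwrite('pics/c6.png',o[:,:,::-1])
E
```

```text
[0.59506566 0.09144998 0.31681917] 0.2656146979866081
0.086 [326.8  52.2]
0.1145 [326.6  88.6]
0.143 [326.5 122.7]
0.1715 [326.4 154.8]
knobtop [326.6 200.2]
```

View pics/c6.png

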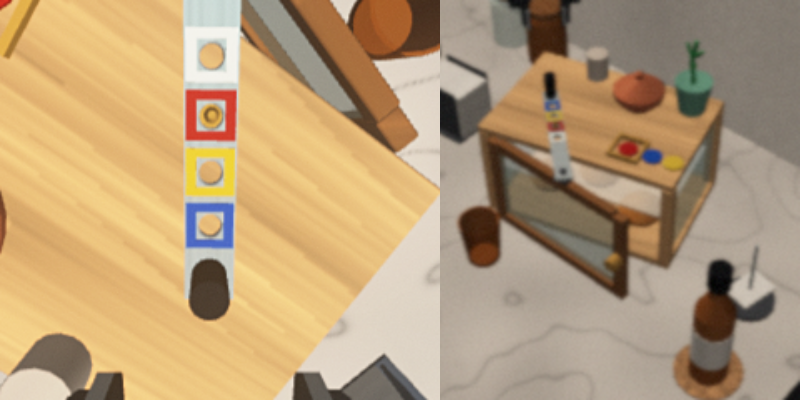

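The pin shows in the red hole at crop (211,116). The stay lies flat and matches its prediction, the door is ajar, and the bottle is on the coaster. Everything else looks undisturbed, so I'm handing in.

```bash
python3 -c "
from rig import manip
print(manip.finish_job())"
```

```text
the job is handed in; nothing more can be done
None
```

The job is handed in, with no verdict returned: the bottle stands on the nearer coaster, the stay's red hole lies flat over the pin with the door open about 0.26 rad, and the gripper has let go, clear of everything.

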